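# Wind a glazed cup into the padded crank clamp

## Robot

A 6-joint arm with a two-finger parallel gripper is mounted at the origin on the work surface. World frame = base frame: x ahead of the robot, y to its left, z up, the work surface at z = 0. Lengths are in mm, angles in rad, forces in N, time in s.
With the tool pointing down it reaches from about 275 to 750 mm from the base axis. Payload 10.2 kg.
Tool frame: the origin (TCP) lies at the very end of the fingers, on their centre line; the grasp point (between the pads) lies 19 mm behind it; z points along the fingers, y is the line along which they close (so a half turn about z gives the same grasp; the last joint's range is limited). The gripper opens to 85 mm and grips with 20 to 120 N. Pads are 22 mm wide; open, the fingers measure 114 mm over their backs; the gripper's body (76 mm by 85 mm) begins 54 mm behind the grasp point. The pads swing forward as they close: fully open they stand 13 mm farther back than shut.
Start: joints at [1.099, 0.313, 1.498, -0, 1.331, -0.223], TCP at [129.289, 508.837, 231.294] pointing down, gripper open.
Joint ranges: [-2.94, 2.94], [-0.97, 2.17], [0.19, 2.56], [-1.23, 4.37], [0.02, 3.11], [-2.88, 2.88]. Speed limits (rad/s): [2.39, 2.39, 3.01, 3.14, 3.14, 3.14].

## Interface

Orientations are given as a unit quaternion [w, x, y, z].
In Python, from rig import * gives the robot as it stands. The module is installed in compiled form; this text tells all that it offers.
- The arm moves only by the shell command python3 -m crank 'ROWS' [FORCE]. ROWS is JSON, a list that holds one entry, the list of rows, each a list of 7 numbers: the shift along the tool's x, y, z in units of 25 mm (1.0 is 25 mm), then the turn, a rotation vector about the tool's x, y, z in units of 8 degrees (1.0 is 8 degrees), then the finger opening in mm, from 0 to 85.4. A call has exactly 8 rows; each row shifts and turns the commanded pose from where the row before left it, along the tool's axes as they then stand; what a row does not reach is not made up. A row lasts 1/10 s, in which the tool goes at most 50 mm and 8.59 degrees, less where a joint would pass 70% of its speed; a pose out of reach is approached as far as the arm can. A call is refused whole if a number of a shift passes 1 or a number of a turn 1, either way. A call with a gripper value outside its range is refused whole. The fingers move at their own pace and stop on an object; FORCE is the grip in N (left out, the last holds). Time passes only in rows, so rows that do not move let the fingers close, or fill a call up. It gives the time, the measured TCP pose, the force, the opening and the grip force at its end, in the units of the state.
- sense(): the state, without advancing time (a new reading comes with each control period).
- capture(name): name is "scene" or "side" or "wrist"; returns the picture (384x512x3 uint8, blue, green, red); there is no depth.
- camera_model(name): a dict with "fx", "fy", "cx", "cy" (pixels), "k1" (the pictures are not rectified: a ray, as slopes to the right and down, at radius r is drawn at 1 + k1 r^2 times it, then the intrinsics apply), "world_from_camera" (4x4, takes a point from camera to world coordinates); the wrist camera has in their place "T_tool_cam" (4x4, takes a point from camera to tool coordinates, whose origin is the TCP and whose axes are the flange's). Camera axes: x right, y up, looking along -z (the intrinsics and any distortion apply to the point x, -y, -z); pixel columns grow to the right and rows downward; lengths in mm; the calibration is good to about 2 mm. A picture is of the moment at which its call begins: read the wrist's pose just before it. camera_model takes no time and is no camera call.
- finish_job(): hands the job in; it is judged then, once.
The state is a dict: "time_s": time; "joints": joint angles; "dq": joint speeds; "tau": joint torques, N m; "eef_pos": TCP position; "ee_rot": TCP orientation; "force": force on the tool from outside, world axes, zero at the start; "wrist_torque": the same for the moment, N m; "grip_width": opening from 0.0 (shut) to 1.0 (fully open); "grip_force": force on a finger pad.
Only numpy, scipy, OpenCV 4.12 (cv2) and the standard library are available. Lean on these libraries where they do the work, as an engineer would, in place of code of your own. Each camera call takes 0.05 s, during which the arm holds its last target. There are 200 camera calls.

## Task

Stand the green cup upright in the bench clamp between the rubber pad and the wooden V rest and let go of it. Then take the red crank grip and wind it round clockwise, without letting go on the way, until the pad holds the cup snugly against the rest with about 20 newtons (too little leaves it loose, too much cracks it), and let go. Leave the other pottery and tools where they are.

Things in the scene. Friction and masses are not known exactly. Their poses are not given: they have to be found in the camera images.
- cup: The green straight-sided ceramic cup (the other cups are white and brown): 62 mm diameter, 90 mm tall, wall 5 mm, 0.2 to 0.35 kg. Origin at the centre of its underside, z up when it stands upright; it starts standing on the table.
- clamp: Bench clamp bolted to the table: dark steel bed 130 mm wide (x), 405 mm long (y), top 15 mm above the table. Origin on the table, mid-width; z up. Its +y points to the blue gearbox (centred at y = 178 mm, top 72 mm high). The jaw slides along y on two guide rods (10 mm thick, at x = -52 and +52 mm, top 34 mm high) and closes towards -y.
- bed (a point): Loading spot on the bed's top, at x = 0, y = -45 mm in the clamp's frame: a cup standing here is clear of pad and rest. Further to -y stands the wooden V rest (90 degree V open to +y, top 60 mm above the table), pegged at a different spot each time and not tracked: a cup seated in it has its axis at x = 0, y between -87 and -63 mm.
- carriage: Aluminium jaw carriage with a black rubber pad on its -y face (pad 60 mm wide, 20 to 60 mm above the table; carriage top 61 mm). Origin at bed-top height in the unloaded pad's face; axes as the clamp's. At crank 0 it is at y = +45 mm in the clamp's frame; it moves 7.2 mm to -y per rad of crank. The pad gives 1 mm per 10 N; the clamp stays where it is left.
- crank (a joint): Crank angle in rad, growing clockwise seen from above, which closes the jaw; starts between 0 and 3, limit 18. Turning it takes 0.26 N m of steady friction, 5.2 N at the grip (less is felt when stopped); each newton of clamping adds 0.14 N there, so 20 N adds 2.9 N. Pushing the loose cup along the bed adds under 0.6 N. The cup cracks above 45 N.
- axis (a point): The point of the crank's upright axis at the grasp height, 120 mm above the table; at x = 0, y = 175 mm in the clamp's frame.
- grip (a point): The grasp point on the red crank grip: an upright free-spinning cylinder, 24 mm diameter (26 mm at its foot), from 92 to 142 mm above the table; this point is on its centre line 120 mm above the table, 50 mm from the crank's axis. The steel crank arm below has its top at 90 mm (hub 94 mm).
- cup_white: White cup, same size as the green one; leave alone. Origin at its underside's centre.
- cup_brown: Brown cup, same size as the green one; leave alone. Origin at its underside's centre.
- bowl: Overturned white bowl with red dots, 142 mm across, 72 mm tall; leave alone. Origin at its underside's centre.
- brush: Brush lying on the table; leave alone. Origin at its underside's centre.
Things that resemble listed ones, but are neither listed nor needed, are in the scene too. Leave any orange look-alike of the cup alone.

How it is judged:
By the outcome, as a careful person would: the job done as asked, in the order asked, and still so for the second after the job is handed in, with the robot touching nothing.
It also fails if it takes over 72 s, if anything falls off the work surface, if the arm or the gripper's body presses on something with over 40 N, if the wrist force passes 120 N, or if a joint passes its speed limit or range.

## Working session

There is one attempt and no reset: what is moved stays moved. The work goes in short steps, Python scripts to look and compute and a shell command to move; the robot and the scene stay as the last step left them, time stands still between calls to the robot, and variables do not carry over. Pictures are saved under pics/ and viewed, at most 10 in all, crops included, and the job is handed in when it is done.

```bash
mkdir -p pics
python3 - <<'E'
from rig import *
import cv2,numpy as np
s=sense();print(s['time_s'],s['eef_pos'],s['ee_rot'],s['grip_width'])
for n in("scene","side","wrist"):
    im=capture(n);cv2.imwrite(f"pics/{n}0.png",im)
    m=camera_model(n);print(n,{k:(np.round(v,3).tolist()) for k,v in m.items()})
E
```

```text
0.0 [129.18508374 508.59944204 230.73657279] [-1.94978526e-04  1.24074094e-01  9.92272755e-01 -6.00613191e-04] 1.0019821929488228
scene {'fx': 467.533, 'fy': 467.533, 'cx': 253.312, 'cy': 190.711, 'k1': -0.031, 'world_from_camera': [[0.613, -0.613, 0.498, 1179.397], [0.79, 0.481, -0.381, -512.57], [-0.006, 0.627, 0.779, 1133.748], [0.0, 0.0, 0.0, 1.0]]}
side {'fx': 386.207, 'fy': 386.207, 'cx': 250.356, 'cy': 193.027, 'k1': -0.128, 'world_from_camera': [[1.0, 0.004, -0.016, 459.484], [-0.014, 0.704, -0.71, -960.543], [0.009, 0.71, 0.704, 1062.827], [0.0, 0.0, 0.0, 1.0]]}
wrist {'fx': 327.565, 'fy': 327.565, 'cx': 262.364, 'cy': 193.414, 'k1': 0.019, 'T_tool_cam': [[0.001, 0.959, 0.284, 71.569], [1.0, -0.001, 0.0, -0.051], [0.0, 0.284, -0.959, -142.284], [0.0, 0.0, 0.0, 1.0]]}
```

View pics/scene0.png

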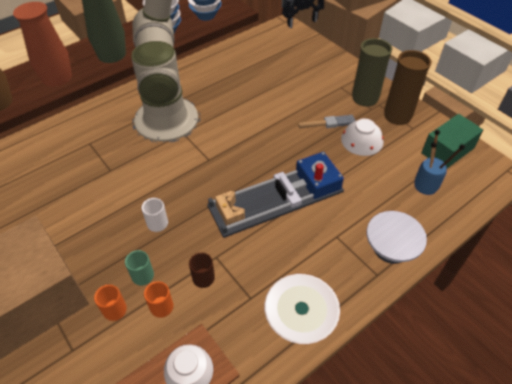

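View pics/side0.png

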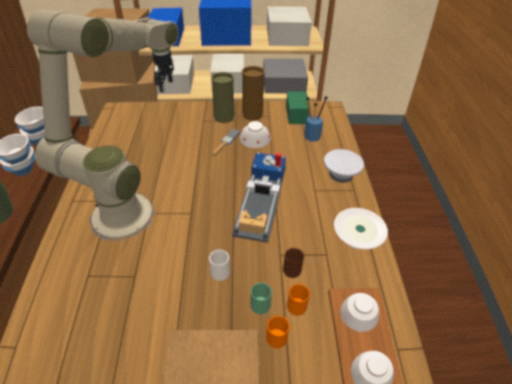

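The scene view shows the green cup at (139,267), clamp around (275,193) and red grip at (319,170). In the side view they are the cup at (261,298), clamp at (262,197) and grip at (278,160). The orange look-alikes sit next to the cup.

```bash
cat > h.py <<'E'
from rig import *
import cv2,numpy as np
from scipy.spatial.transform import Rotation as R
def wfc(n,s=None):
    m=camera_model(n)
    if n!="wrist": return m,np.array(m["world_from_camera"])
    q=s['ee_rot'];T=np.eye(4);T[:3,:3]=R.from_quat([q[1],q[2],q[3],q[0]]).as_matrix();T[:3,3]=s['eef_pos']
    return m,T@np.array(m["T_tool_cam"])
def ray(n,p,s=None):
    m,W=wfc(n,s);K=np.array([[m['fx'],0,m['cx']],[0,m['fy'],m['cy']],[0,0,1]])
    u=cv2.undistortPoints(np.array([[p]],float),K,np.array([m['k1'],0,0,0.]))[0,0]
    d=W[:3,:3]@np.array([u[0],-u[1],-1]);return W[:3,3],d/np.linalg.norm(d)
def onz(n,p,z,s=None):
    o,d=ray(n,p,s);return o+d*(z-o[2])/d[2]
def tri(rs):
    A=np.zeros((3,3));b=np.zeros(3)
    for o,d in rs:
        P=np.eye(3)-np.outer(d,d);A+=P;b+=P@o
    x=np.linalg.solve(A,b);return x,[float(np.linalg.norm((np.eye(3)-np.outer(d,d))@(x-o))) for o,d in rs]
def mask(im,lo,hi):
    return cv2.inRange(cv2.cvtColor(im,cv2.COLOR_BGR2HSV),np.array(lo),np.array(hi))
def blobs(m,amin=15):
    n,l,st,c=cv2.connectedComponentsWithStats(m)
    return [(st[i].tolist(),c[i].round(1).tolist()) for i in range(1,n) if st[i][4]>=amin]
def snap(name,f):
    s=sense();im=capture(name);cv2.imwrite(f"pics/{f}.png",im);return s,im
C={'green':((65,90,50),(90,255,255)),'red':((0,170,80),(6,255,255)),'red2':((174,150,80),(180,255,255)),'blue':((105,150,40),(125,255,255)),'wood':((10,80,180),(22,200,255))}
E
python3 - <<'E'
from h import *
for n in("scene","side"):
    im=cv2.imread(f"pics/{n}0.png")
    for c in('green','red','red2','blue'):print(n,c,blobs(mask(im,*C[c])))
# crops
a=cv2.imread("pics/scene0.png")[140:290,110:350];b=cv2.imread("pics/side0.png")[140:320,180:330]
a=cv2.resize(a,None,fx=2.5,fy=2.5,interpolation=2);b=cv2.resize(b,None,fx=2.5*150/180*0.9,fy=2.5*150/180*0.9,interpolation=2)[:375]
a=cv2.copyMakeBorder(a,0,max(0,b.shape[0]-a.shape[0]),0,0,0)[:max(a.shape[0],b.shape[0])]
b=cv2.copyMakeBorder(b,0,a.shape[0]-b.shape[0],0,0,0);o=np.hstack([a,b])[:,:800];print(o.shape)
cv2.imwrite("pics/crop0.png",o)
E
```

```text
scene green [([436, 116, 45, 50, 1253], [456.1, 137.4]), ([424, 132, 11, 24, 102], [428.6, 143.8]), ([296, 303, 11, 10, 85], [301.3, 307.7])]
scene red [([316, 165, 7, 14, 72], [318.5, 171.0])]
scene red2 []
scene blue [([450, 0, 62, 33, 1122], [489.5, 10.8]), ([298, 154, 44, 44, 895], [319.7, 176.0])]
side green [([288, 92, 20, 31, 560], [297.1, 106.8]), ([357, 227, 6, 4, 21], [359.8, 228.3])]
side red [([276, 153, 5, 12, 39], [277.7, 158.1])]
side red2 []
side blue [([200, 0, 51, 44, 2146], [225.2, 21.3]), ([149, 8, 34, 37, 427], [168.9, 17.0]), ([253, 155, 31, 25, 355], [265.8, 168.5])]
(375, 800, 3)
```

View pics/wrist0.png

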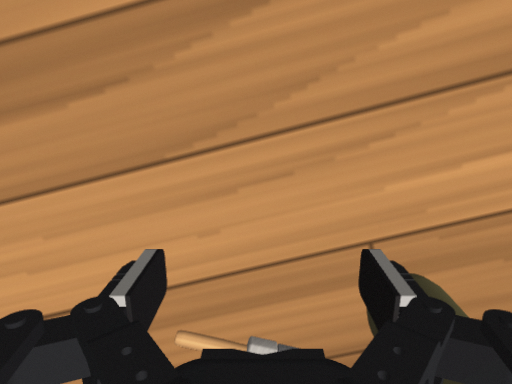

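The wrist view shows bare table, and the brush at its lower edge (220,342). Next I fit the cup, grip and clamp from the two fixed views.

Run:
```python
from h import *
S=cv2.imread("pics/scene0.png");D=cv2.imread("pics/side0.png")
for im,p in((S,(139,272)),(D,(261,303)),(S,(230,206)),(D,(252,218)),(S,(258,200))):print(cv2.cvtColor(im,40)[p[1],p[0]])
gm=((70,60,40),(90,255,200))
for n,im in(("scene",S),("side",D)):print(n,[b for b in blobs(mask(im,*gm)) if b[0][4]>100])
a,b=onz("scene",(139,255),90),onz("side",(261,287),90);print(a,b)
print("grip",tri([ray("scene",(318.5,171)),ray("side",(277.7,158.1))]))
print("griptop",tri([ray("scene",(319,166)),ray("side",(278,154))]))
```

```text
[68 75 82]
[ 67  80 102]
[ 15 126 134]
[ 18  91 157]
[120   7  75]
scene [([436, 116, 45, 51, 1231], [456.1, 137.4]), ([296, 303, 12, 11, 106], [301.3, 307.8])]
side [([288, 91, 21, 33, 497], [297.2, 106.2])]
[ 497.54294831 -365.87533485   90.        ] [ 506.92915856 -365.09762871   90.        ]
grip (array([588.50440007, 176.81464693, 121.30957492]), [1.3661296219371994, 1.3661296219371453])
griptop (array([588.18383951, 175.97344318, 142.54652666]), [0.9539180098093366, 0.9539180098093382])
```

View pics/crop0.png

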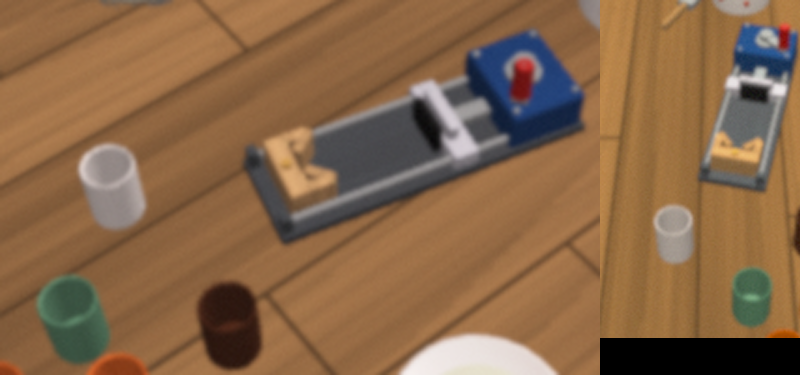

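The crop shows the clamp with the wooden rest at the scene-left end and blue gearbox at right. The bed corners are at about (209,200), (225,236) and (343,190) in the scene view.

Run:
```python
from h import *
S=cv2.imread("pics/scene0.png");D=cv2.imread("pics/side0.png")
gm=((58,55,40),(78,255,200))
for n,im in(("scene",S),("side",D)):print(n,[b for b in blobs(mask(im,*gm)) if b[0][4]>100])
for n,p in(("scene",(209.2,200)),("scene",(224.8,236)),("scene",(343.2,190)),("side",(233.3,237)),("side",(266.4,240.3))):print(n,onz(n,p,12).round(1))
for n,im in(("scene",S),("side",D)):
    b=[b for b in blobs(mask(im,*C['blue'])) if 300<b[0][4]<1000 and b[1][1]>100];print(b)
```

```text
scene [([436, 115, 46, 52, 1362], [456.2, 137.6]), ([423, 132, 13, 25, 133], [428.6, 144.2]), ([126, 251, 27, 34, 641], [139.1, 267.1])]
side [([287, 91, 22, 32, 594], [297.0, 106.3]), ([252, 284, 18, 29, 457], [260.3, 297.8])]
scene [407.4 -91.   12. ]
scene [ 542.5 -129.6   12. ]
scene [630.3 256.5  12. ]
side [ 421.1 -116.7   12. ]
side [ 535.4 -132.    12. ]
[([298, 154, 44, 44, 895], [319.7, 176.0])]
[([253, 155, 31, 25, 355], [265.8, 168.5])]
```

Run:
```python
from h import *
S=cv2.imread("pics/scene0.png");D=cv2.imread("pics/side0.png")
for n,im in(("scene",S),("side",D)):
    for b in blobs(mask(im,(7,190,120),(16,255,255)),150):print(n,b,onz(n,b[1],45).round())
for n,p in (("scene",(139.1,267.1)),("side",(260.3,297.8)),("scene",(202,270)),("side",(293,262)),("scene",(154.5,214.5)),("side",(220,264.5))):print(n,p,onz(n,p,45).round())
print(tri([ray("scene",(139.1,267.1)),ray("side",(260.3,297.8))]))
```

```text
scene ([144, 282, 29, 35, 745], [158.4, 298.6]) [ 611. -384.   45.]
scene ([95, 285, 31, 35, 792], [110.1, 302.0]) [ 544. -485.   45.]
side ([287, 284, 23, 32, 584], [297.8, 299.1]) [ 617. -381.   45.]
side ([266, 316, 24, 33, 641], [277.2, 331.4]) [ 550. -482.   45.]
scene (139.1, 267.1) [ 501. -378.   45.]
side (260.3, 297.8) [ 506. -375.   45.]
scene (202, 270) [ 611. -251.   45.]
side (293, 262) [ 614. -247.   45.]
scene (154.5, 214.5) [ 376. -258.   45.]
side (220, 264.5) [ 382. -254.   45.]
(array([ 505.52436482, -378.57487618,   52.00075765]), [0.032928038454603986, 0.03292803845439526])
```

```bash
python3 -m crank '[[[-0.5,-1,0,0,0,0,85],[-0.5,-1,0,0,0,0,85],[-0.5,-1,0,0,0,0,85],[-0.5,-1,0,0,0,0,85],[-0.5,-1,0,0,0,0,85],[-0.5,-1,0,0,0,0,85],[-0.5,-1,0,0,0,0,85],[-0.5,-1,0,0,0,0,85]]]'
python3 -m crank '[[[-1,-0.5,0,0,0,0,85],[-1,-0.5,0,0,0,0,85],[-1,-0.5,0,0,0,0,85],[-1,-0.5,0,0,0,0,85],[-1,-0.5,0,0,0,0,85],[-1,-0.5,0,0,0,0,85],[-1,-0.5,0,0,0,0,85],[-1,-0.5,0,0,0,0,85]]]'
python3 -m crank '[[[-1,-0.16,0,0,0,0,85],[-1,-0.16,0,0,0,0,85],[-1,-0.16,0,0,0,0,85],[-1,-0.16,0,0,0,0,85],[-1,-0.16,0,0,0,0,85],[-1,-0.16,0,0,0,0,85],[-1,-0.16,0,0,0,0,85],[-1,-0.16,0,0,0,0,85]]]'
python3 -m crank '[[[-1,0,0,0,0,0,85],[-1,0,0,0,0,0,85],[-1,0,0,0,0,0,85],[0,0,0,0,0,0,85],[0,0,0,0,0,0,85],[0,0,0,0,0,0,85],[0,0,0,0,0,0,85],[0,0,0,0,0,0,85]]]'
python3 - <<'E'
from h import *
s,im=snap("wrist","w1");print(s['time_s'],s['eef_pos'],s['ee_rot'],s['force'],s['joints'])
E
```

```text
time_s: 0.95
eef_pos: [176.9, 289.3, 231.2]
ee_rot: [-0.0, 0.124, 0.992, -0.0]
force: [1.1, 0.1, 0.3]
grip_width: 0.994
grip_force: 0.0
time_s: 1.75
eef_pos: [346.9, 143.3, 231.2]
ee_rot: [-0.0, 0.124, 0.992, 0.0]
force: [0.7, 0.3, 0.6]
grip_width: 0.997
grip_force: 0.0
time_s: 2.55
eef_pos: [532.9, 63.4, 231.0]
ee_rot: [-0.0, 0.124, 0.992, -0.0]
force: [-0.2, 0.7, 0.6]
grip_width: 0.997
grip_force: 0.0
time_s: 3.35
eef_pos: [604.5, 45.7, 231.6]
ee_rot: [0.0, 0.124, 0.992, -0.0]
force: [1.1, -0.3, -0.8]
grip_width: 0.998
grip_force: 0.0
3.35 [604.49158546  45.67176941 231.64087545] [ 1.77019474e-04  1.23955206e-01  9.92287799e-01 -1.66902527e-05] [ 1.14594204 -0.33560732 -0.7865593 ] [-1.17616959e-01  4.94628477e-01  1.23312406e+00 -3.61836863e-05
  1.41348631e+00 -1.43985793e+00]
```

View pics/w1.png

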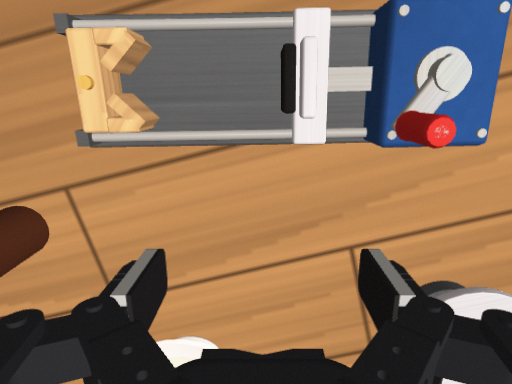

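The wrist view shows the V rest's notch near (120,80), pad face at x≈282, hub at (444,72), grip top centre at (441,130), and rods running almost parallel to the picture's rows. I'll take a second wrist view further along, on the way to the cup.

```bash
python3 -m crank '[[[0.2,-1,0,0,0,0,85],[0.2,-1,0,0,0,0,85],[0.2,-1,0,0,0,0,85],[0.2,-1,0,0,0,0,85],[0,0,0,0,0,0,85],[0,0,0,0,0,0,85],[0,0,0,0,0,0,85],[0,0,0,0,0,0,85]]]'
python3 - <<'E'
from h import *
import json
s2,im=snap("wrist","w2");print(s2['time_s'],s2['eef_pos'],s2['ee_rot'])
s1={'eef_pos':[604.49158546,45.67176941,231.64087545],'ee_rot':[1.77019474e-04,1.23955206e-01,9.92287799e-01,-1.66902527e-05]}
json.dump([s1,{k:list(map(float,s2[k])) for k in s1}],open('s12.json','w'))
E
```

```text
time_s: 4.2
eef_pos: [561.1, -45.7, 231.2]
ee_rot: [0.0, 0.124, 0.992, 0.0]
force: [-0.4, -0.5, -1.0]
grip_width: 0.997
grip_force: 0.0
4.2 [561.06054151 -45.71368304 231.24341379] [1.13509926e-07 1.23524876e-01 9.92341474e-01 5.85508797e-05]
```

View pics/w2.png

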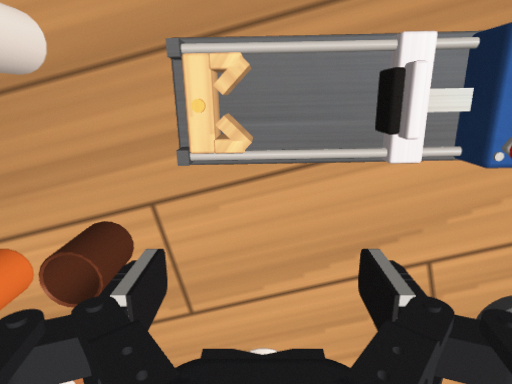

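This view shows the whole bed end: bed corners near (168,38) and (178,163), rods at rows 43 and 155, pad face near (378,100), notch near (218,102).

Run:
```python
from h import *
import json
s1,s2=json.load(open('s12.json'))
W1=cv2.imread('pics/w1.png');W2=cv2.imread('pics/w2.png')
r=lambda p,q:tri([ray("wrist",p,s1),ray("wrist",q,s2)])
for n,p,q in(("carr TL",(294,10),(399,33)),("carr BL",(293,143),(388,162)),("carr TR",(330,9),(437,32)),("carr BR",(327,143),(421,162)),("bed TL",(55,14),(168,38)),("bed BL",(76,147),(178,164)),("peg",(86,82),(199,106)),("tip T",(151,45),(249,67))):
    x,e=r(p,q);print(n,x.round(1),round(e[0],1))
# rods: bright, per column
rb=blobs(mask(W1,(0,170,80),(8,255,255)));print(rb)
for im,s in((W1,s1),(W2,s2)):
    g=cv2.cvtColor(im,6)
    lines=[]
    for lo,hi in ((5,60),(120,170)):
        pts=[]
        c0,c1=(165,280) if s is s1 else (260,370)
        for c in range(c0,c1,5):
            col=g[lo:hi,c].astype(float); k=np.where(col>140)[0]
            k=k[np.abs(k-np.median(k))<8] if len(k) else k
            pts.append((c,lo+k.mean()))
        P=np.array([onz("wrist",p,32,s)[:2] for p in pts]);lines.append(P)
        d=P[-1]-P[0];print("rod",P[0].round(1),P[-1].round(1),"ang",np.degrees(np.arctan2(-d[0],d[1])).round(2),len(k))
    mid=(lines[0].mean(0)+lines[1].mean(0))/2;print("mid",mid,"sep",np.linalg.norm(lines[0].mean(0)-lines[1].mean(0)))
x,e=tri([ray("wrist",(441,130),s1),ray("scene",(319,166)),ray("side",(278,154))]);print("griptop",x,e)
print("griptop w1",onz("wrist",(441,130),142,s1))
print("hub w1",onz("wrist",(444,74),94,s1),onz("scene",(320,165.5),94))
```

```text
carr TL [468.2 110.3  32.4] 0.1
carr BL [587.3  82.4  36.5] 0.1
carr TR [476.7 141.3  39.1] 0.2
carr BR [596.4 116.6  33.8] 0.0
bed TL [ 421.3 -100.1   42.5] 0.4
bed BL [ 535.8 -127.9   46.3] 1.4
peg [485.5 -86.2  64.3] 0.3
tip T [459.8 -34.5  10.6] 0.4
[([396, 111, 59, 37, 1565], [424.8, 128.3]), ([0, 243, 9, 5, 15], [3.5, 244.7])]
rod [449.7  -9.5] [473.1  91. ] ang -13.13 10
rod [564.4 -49.5] [595.   61.7] ang -15.4 13
mid [520.64698368  23.34839397] sep 123.91023180432941
rod [446.9 -19.4] [446.3  81.7] ang 0.36 10
rod [549.8 -45.5] [579.4  61. ] ang -15.55 10
mid [504.20202902  19.93924652] sep 116.38050216314421
griptop [587.80128931 177.23693285 141.65231041] [0.6984894573546806, 1.3713909853836403, 0.7631063216443906]
griptop w1 [587.52938041 177.79120938 142.        ]
hub w1 [554.57657621 207.77650963  94.        ] [560.43858743 212.35060599  94.        ]
```

```bash
python3 - <<'E'
from h import *
import json
S=json.load(open('s12.json'))
allr={}
for i,f in enumerate(('w1','w2')):
    im=cv2.imread(f'pics/{f}.png');s=S[i];hsv=cv2.cvtColor(im,40)
    m=((hsv[...,1]<45)&(hsv[...,2]>125))
    for k,(lo,hi) in enumerate([((10,32),(125,145)),((35,55),(146,162))][i]):
        pts=[]
        for c in range(*((160,285) if i==0 else (260,375)),3):
            r=np.where(m[lo:hi,c])[0]
            if len(r)>2: pts.append((c,lo+(r[0]+r[-1])/2))
        pts=np.array(pts);vx,vy,x0,y0=cv2.fitLine(pts.astype(np.float32),cv2.DIST_HUBER,0,.01,.01).ravel()
        a=np.array([x0-60*vx,y0-60*vy]);b=np.array([x0+60*vx,y0+60*vy]);allr[i,k]=(a,b)
        A,B=onz("wrist",a,33,s)[:2],onz("wrist",b,33,s)[:2];d=(B-A)/np.linalg.norm(B-A)
        print(f,k,len(pts),A.round(1),B.round(1),"yaw",np.degrees(np.arctan2(d[0],d[1])).round(2))
y=np.radians(14.2);Y=np.array([np.sin(y),np.cos(y)]);X=np.array([np.cos(y),-np.sin(y)])
for i in(0,1):
    q=[X@onz("wrist",allr[i,k][j],33,S[i])[:2] for k in(0,1) for j in(0,1)];print("x coords of rods",np.round(q,1))
pt=lambda n,i,p,z:print(n,i,"X,Y:",np.round([X@onz("wrist",p,z,S[i])[:2],Y@onz("wrist",p,z,S[i])[:2]],1))
for n,p,q,z in(("bedTL",(57,15),(168,38),15),("bedBL",(77,147),(178,164),15),("peg",(86,82),(199,106),60),("tipT",(151,45),(250,67),60),("tipB",(158,122),(252,140),60),("notch",(121,82),(219,104),60),("carrL",(294,78),(402,100),61),("padface",(283,78),(380,100),60)):
    pt(n,0,p,z);pt(n,1,q,z)
g=np.array([587.7,177.4]);print("grip",X@g,Y@g)
pt("hub",0,(444,74),94)
E
python3 - <<'E'
import cv2,numpy as np
a=cv2.imread('pics/w1.png')[0:160,40:300];b=cv2.imread('pics/w2.png')[20:180,150:410]
a=cv2.resize(a,None,fx=3,fy=1.85*1.0);a=None
a=cv2.imread('pics/w1.png')[0:160,300:512];c=cv2.imread('pics/w2.png')[20:180,150:342]
cv2.imwrite('pics/c12.png',np.hstack([cv2.resize(a,None,fx=1.9,fy=1.9),cv2.resize(c,None,fx=1.9,fy=1.9)]))
E
```

```text
w1 0 42 [446.5 -23.9] [472.1  85.3] yaw 13.19
w1 1 42 [547.1 -47.9] [575.2  72.3] yaw 13.16
w2 0 39 [446.2 -24.2] [472.3  86.9] yaw 13.2
w2 1 39 [548.5 -39.7] [577.4  82. ] yaw 13.37
x coords of rods [438.7 436.7 542.2 539.9]
x coords of rods [438.5 436.5 541.5 539.6]
bedTL 0 X,Y: [428.5  -7.5]
bedTL 1 X,Y: [428.3  -0.9]
bedBL 0 X,Y: [556.8  -9.6]
bedBL 1 X,Y: [ 5.557e+02 -4.000e-01]
peg 0 X,Y: [491.4  33.4]
peg 1 X,Y: [492.2  34.7]
tipT 0 X,Y: [460.5  94.8]
tipT 1 X,Y: [458.5  82.1]
tipB 0 X,Y: [526.5  94.7]
tipB 1 X,Y: [523.3  83.4]
notch 0 X,Y: [491.3  64.7]
notch 1 X,Y: [490.4  53.2]
carrL 0 X,Y: [487.6 220.9]
carrL 1 X,Y: [486.9 220.7]
padface 0 X,Y: [487.5 211.1]
padface 1 X,Y: [486.9 201.1]
grip 526.2255018784736 316.1467557523699
hub 0 X,Y: [486.7 337.5]
```

View pics/c12.png

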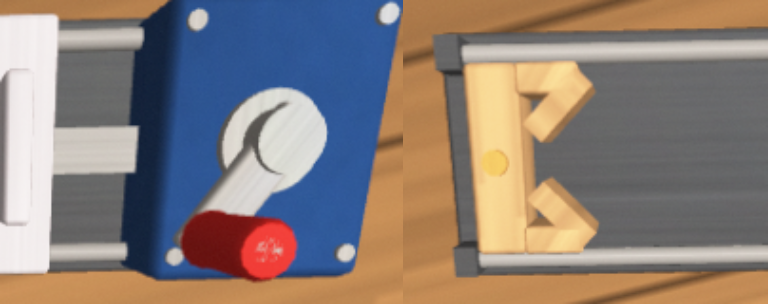

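```bash
cat > cl.py <<'E'
from h import *
y=np.radians(13.25);Y=np.array([np.sin(y),np.cos(y)]);X=np.array([np.cos(y),-np.sin(y)])
E
python3 - <<'E'
from cl import *
import json
S=json.load(open('s12.json'))
w=lambda i,p,z:(lambda q:np.array([X@q,Y@q]).round(1))(onz("wrist",p,z,S[i])[:2])
r=[X@np.array(p) for p in((446.5,-23.9),(472.1,85.3),(446.2,-24.2),(472.3,86.9))];q=[X@np.array(p) for p in((547.1,-47.9),(575.2,72.3),(548.5,-39.7),(577.4,82))]
xm=(np.mean(r)+np.mean(q))/2;print("xm",xm,np.mean(q)-np.mean(r))
B=np.array([onz("wrist",(300+a/1.9,b/1.9),73,S[0])[:2] for a,b in((198,18),(389,12),(174,256),(346,252))]);print("bolts",[(X@b,Y@b) for b in B],"c",X@B.mean(0),Y@B.mean(0))
g=np.array([587.7,177.4]);gx,gy=X@g,Y@g;dx=gx-xm;print("grip",gx,gy,"axis y by r50",gy+np.sqrt(2500-dx*dx))
print("hub",w(0,(453.7,73.7),94),"carrL",w(0,(294,78),61),w(1,(402,100),61))
E
```

```text
xm 491.60185625005926 103.32807889800927
bolts [(np.float64(441.0523752466635), np.float64(300.7566640800111)), (np.float64(440.9668178322963), np.float64(381.0731984064472)), (np.float64(541.8921567150576), np.float64(300.68251713392254)), (np.float64(541.6178902206005), np.float64(381.37500655741167))] c 491.38231000365454 340.9718465444481
grip 531.3948408475693 307.37855019598635 axis y by r50 337.65260471173184
hub [492.1 337. ] carrL [491.2 212.8] [490.5 212.6]
```

```bash
python3 -m crank '[[[-0.08,-0.96,0,0,0,0,85],[-0.08,-0.96,0,0,0,0,85],[-0.08,-0.96,0,0,0,0,85],[-0.08,-0.96,0,0,0,0,85],[-0.08,-0.96,0,0,0,0,85],[-0.08,-0.96,0,0,0,0,85],[-0.08,-0.96,0,0,0,0,85],[-0.08,-0.96,0,0,0,0,85]]]'
python3 -m crank '[[[-0.08,-0.96,0.27,0,0,0,85],[-0.08,-0.96,0.27,0,0,0,85],[-0.08,-0.96,0.27,0,0,0,85],[-0.08,-0.96,0.27,0,0,0,85],[-0.08,-0.96,0.27,0,0,0,85],[-0.07,-0.9,0.27,0,0,0,85],[0,0,0,0,0,0,85],[0,0,0,0,0,0,85]]]'
python3 - <<'E'
from h import *
import json
s,im=snap("wrist","w3");print(s['time_s'],s['eef_pos'],s['ee_rot'])
json.dump({k:list(map(float,s[k])) for k in('eef_pos','ee_rot')},open('s3.json','w'))
for b in blobs(mask(im,(58,55,30),(80,255,230)),100):print(b)
E
```

```text
time_s: 5.05
eef_pos: [529.1, -237.1, 231.2]
ee_rot: [-0.0, 0.124, 0.992, 0.0]
force: [-0.3, -1.1, -0.9]
grip_width: 0.991
grip_force: 0.0
time_s: 5.85
eef_pos: [505.5, -377.4, 190.6]
ee_rot: [-0.0, 0.124, 0.992, 0.0]
force: [0.1, 0.6, 1.0]
grip_width: 0.997
grip_force: 0.0
5.85 [ 505.49243539 -377.39797896  190.57065042] [-1.09471946e-04  1.24182332e-01  9.92259373e-01  2.69856022e-04]
([222, 142, 78, 88, 5267], [260.7, 186.8])
```

View pics/w3.png

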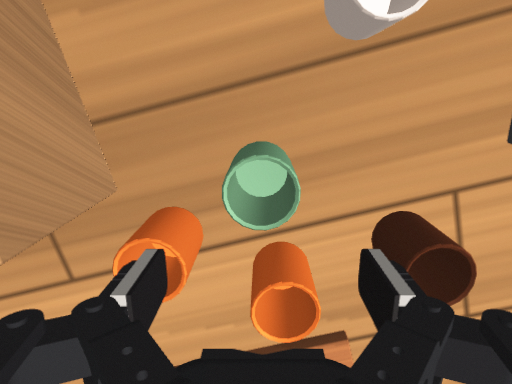

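The green rim is an ellipse, columns 222–299 and rows 153–229, centre about (260.5,191). The orange cups are below it at (175,245) and (285,300).

Run:
```python
from h import *
import json
s=json.load(open('s3.json'))
for p in((260.5,191),(222,191),(299.5,191),(260.5,229.5),(260.5,153)):print(p,onz("wrist",p,90,s).round(1))
print(tri([ray("wrist",(260.5,191),s),ray("scene",(138.5,258)),ray("side",(260.5,289))]))
```

```text
(260.5, 191) [ 503.5 -378.4   90. ]
(222, 191) [ 496.2 -407.2   90. ]
(299.5, 191) [ 510.9 -349.2   90. ]
(260.5, 229.5) [ 534.5 -386.3   90. ]
(260.5, 153) [ 474.9 -371.1   90. ]
(array([ 504.64667927, -374.43061509,   92.28490684]), [4.175439647425062, 3.1376601538408475, 1.2165965974207673])
```

```bash
python3 -m crank '[[[0,-0.05,0.9,0,0,0,85],[0,0,0.9,0,0,0,85],[0,0,0.9,0,0,0,85],[0,0,0.9,0,0,0,85],[0,0,0.9,0,0,0,85],[0,0,0.8,0,0,0,85],[0,0,0,0,0,0,85],[0,0,0,0,0,0,85]]]'
python3 -m crank '[[[0,0,0,0,0,0,50],[0,0,0,0,0,0,50],[0,0,0,0,0,0,50],[0,0,0,0,0,0,50],[0,0,0,0,0,0,50],[0,0,0,0,0,0,50],[0,0,0,0,0,0,50],[0,0,0,0,0,0,50]]]' 30
```

```text
time_s: 6.7
eef_pos: [505.7, -378.4, 59.3]
ee_rot: [0.0, 0.124, 0.992, -0.0]
force: [0.8, 1.4, 0.2]
grip_width: 0.998
grip_force: 0.0
time_s: 7.5
eef_pos: [505.7, -379.0, 60.1]
ee_rot: [0.001, 0.124, 0.992, -0.001]
force: [-0.3, 2.9, 6.5]
grip_width: 0.721
grip_force: 32.5
```

```bash
python3 -m crank '[[[0,0,-0.4,0,0,0,50],[0,0,-0.8,0,0,0,50],[0,0,-1,0,0,0,50],[0,0,-1,0,0,0,50],[0,0,-1,0,0,0,50],[0,0,-0.8,0,0,0,50],[0.1,0.4,-0.2,0,0,0,50],[0.15,0.6,0,0,0,0,50]]]'
python3 -m crank '[[[0.25,0.98,0,0,0,0,50],[0.25,0.98,0,0,0,0,50],[0.25,0.98,0,0,0,0,50],[0.25,0.98,0,0,0,0,50],[0.25,0.98,0,0,0,0,50],[0.25,0.98,0,0,0,0,50],[0.25,0.98,0,0,0,0,50],[0.25,0.98,0,0,0,0,50]]]'
python3 -m crank '[[[0.25,0.98,0,0,0,0,50],[0.25,0.98,0,0,0,0,50],[0.25,0.98,0,0,0,0,50],[0.25,0.98,0,0,0,0,50],[0.25,0.9,0,0,0,0,50],[0.15,0.6,0,0,0,0,50],[0,0.2,0,0,0,0,50],[0,0,0,0,0,0,50]]]'
```

```text
time_s: 8.3
eef_pos: [505.0, -352.7, 188.9]
ee_rot: [0.0, 0.124, 0.992, -0.0]
force: [0.4, -0.2, -2.5]
grip_width: 0.721
grip_force: 33.6
time_s: 9.1
eef_pos: [504.2, -148.8, 187.7]
ee_rot: [-0.001, 0.124, 0.992, 0.0]
force: [0.2, -0.2, -3.0]
grip_width: 0.724
grip_force: 33.6
time_s: 9.9
eef_pos: [505.3, -5.4, 188.0]
ee_rot: [-0.0, 0.124, 0.992, -0.0]
force: [0.7, 0.4, -2.7]
grip_width: 0.721
grip_force: 33.6
```

```bash
python3 -m crank '[[[0.07,0.3,0.4,0,0,0,50],[0,0,0.8,0,0,0,50],[0,0,0.9,0,0,0,50],[0,0,0.9,0,0,0,50],[0,0,0.7,0,0,0,50],[0,0,0.4,0,0,0,50],[0,0,0.15,0,0,0,50],[0,0,0,0,0,0,50]]]'
python3 - <<'E'
from h import *
s,im=snap("wrist","w4");_,b=snap("side","d4");_,c=snap("scene","c4");print(s['eef_pos'],s['force'])
o=np.hstack([cv2.resize(im,(400,300)),cv2.resize(b[120:270,180:330],(300,300))]);o=np.vstack([o,np.hstack([cv2.resize(c[130:250,190:360],(425,300)),np.zeros((300,275,3),np.uint8)])]);cv2.imwrite('pics/m4.png',o)
E
```

```text
time_s: 10.7
eef_pos: [505.8, 1.7, 81.9]
ee_rot: [-0.0, 0.124, 0.992, 0.0]
force: [-1.3, -0.0, -1.8]
grip_width: 0.722
grip_force: 33.6
[505.75770659   1.65292573  81.89184547] [-1.30722824 -0.04920268 -1.75080339]
```

View pics/m4.png

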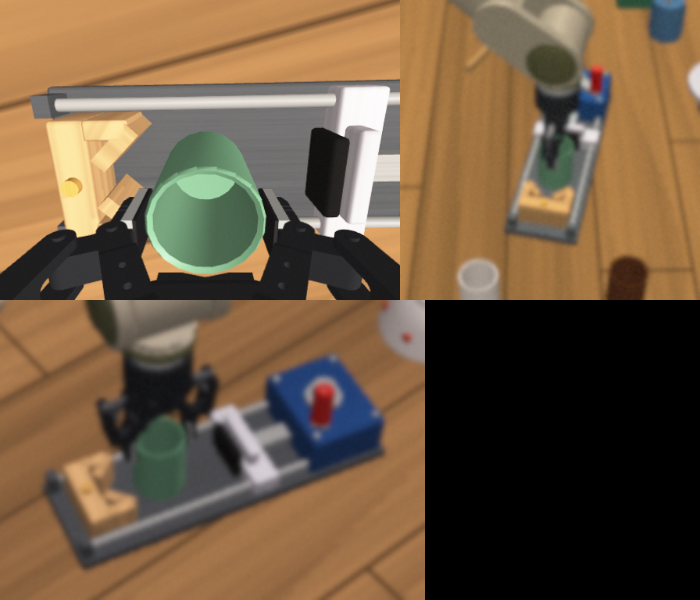

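The cup hangs on the centre line between rest and pad, with clear room on both sides, so I lower it gently.

```bash
python3 -m crank '[[[0,0,0.04,0,0,0,50],[0,0,0.04,0,0,0,50],[0,0,0.04,0,0,0,50],[0,0,0.04,0,0,0,50],[0,0,0.04,0,0,0,50],[0,0,0.04,0,0,0,50],[0,0,0,0,0,0,50],[0,0,0,0,0,0,50]]]'
```

```text
time_s: 11.65
eef_pos: [505.8, 1.8, 76.0]
ee_rot: [-0.0, 0.124, 0.992, -0.0]
force: [0.1, 0.0, -2.6]
grip_width: 0.72
grip_force: 33.6
```

```bash
python3 -m crank '[[[0,0,0.02,0,0,0,50],[0,0,0.02,0,0,0,50],[0,0,0.02,0,0,0,50],[0,0,0.02,0,0,0,50],[0,0,0,0,0,0,50],[0,0,0,0,0,0,50],[0,0,0,0,0,0,50],[0,0,0,0,0,0,50]]]'
```

```text
time_s: 12.45
eef_pos: [506.1, 1.8, 75.1]
ee_rot: [0.001, 0.124, 0.992, -0.0]
force: [-3.9, 1.3, 9.9]
grip_width: 0.716
grip_force: 34.6
```

```bash
python3 -m crank '[[[0,0,0,0,0,0,85],[0,0,0,0,0,0,85],[0,0,0,0,0,0,85],[0,0,0,0,0,0,85],[0,0,0,0,0,0,85],[0,0,0,0,0,0,85],[0,0,-0.2,0,0,0,85],[0,0,-0.8,0,0,0,85]]]'
python3 -m crank '[[[0,0,-1,0,0,0,85],[0,0,-1,0,0,0,85],[-0.1,0.5,-0.6,0,0,0,85],[-0.2,0.9,-0.4,0,0,0,85],[-0.2,1,0,0,0,0,85],[-0.2,1,0,0,0,0,85],[-0.2,1,0,0,0,0,85],[-0.2,1,0,0,0,0,85]]]'
python3 -m crank '[[[-0.2,1,0,0,0,0,85],[-0.2,1,0,0,0,0,85],[-0.14,0.2,0,0,0,0,85],[0,0,0,0,0,0,85],[0,0,0,0,0,0,85],[0,0,0,0,0,0,85],[0,0,0,0,0,0,85],[0,0,0,0,0,0,85]]]'
python3 - <<'E'
from cl import *
s,im=snap("wrist","w5");_,c=snap("scene","c5");print(s['time_s'],s['eef_pos'],s['force'])
m=mask(im,(0,150,60),(8,255,255))
print(blobs(m,100))
o=np.hstack([cv2.resize(im,(480,360)),cv2.resize(c[150:240,190:270],(320,360))]);cv2.imwrite('pics/m5.png',o)
E
```

```text
time_s: 13.25
eef_pos: [504.8, 2.0, 98.2]
ee_rot: [-0.002, 0.124, 0.992, 0.0]
force: [-1.0, 0.9, 0.2]
grip_width: 0.996
grip_force: 0.0
time_s: 14.05
eef_pos: [566.0, 126.8, 174.5]
ee_rot: [0.0, 0.124, 0.992, 0.0]
force: [-0.4, 1.4, -0.9]
grip_width: 0.996
grip_force: 0.0
time_s: 14.85
eef_pos: [592.2, 175.4, 174.2]
ee_rot: [0.0, 0.124, 0.992, -0.0]
force: [0.4, 0.0, -0.1]
grip_width: 0.994
grip_force: 0.0
14.85 [592.22720209 175.37580698 174.19846001] [ 0.36265565  0.03163342 -0.13679991]
[([245, 178, 41, 59, 1738], [265.1, 206.9])]
```

View pics/m5.png

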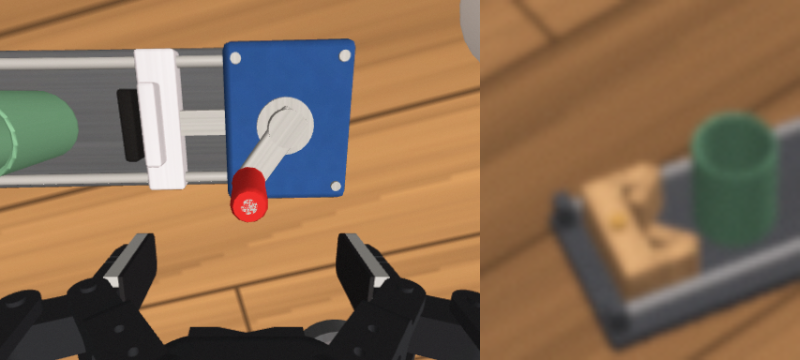

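The cup stands upright and free in the clamp. The grip's top centre is at about (265.6,219.5) in the full picture, the hub at about (306,136).

Run:
```python
from cl import *
s=dict(eef_pos=[592.227,175.376,174.198],ee_rot=[0,.124,.9923,0])
print(onz("wrist",(265.6,219.5),142,s),onz("wrist",(306,133),94,s))
B=np.mean([onz("wrist",(a*512/480,b*512/480),73,s)[:2] for a,b in((235.5,58),(345,56),(336,186),(235+1,191))],0);print(B,"axis",B-3*Y)
x=tri([ray("wrist",(265.6,219.5),s),ray("scene",(319,166)),ray("side",(278,154))]);print(x)
```

```text
[588.34045427 178.21606985 142.        ] [552.84449641 215.480471    94.        ]
[557.50812788 217.96283499] axis [556.82052671 215.04269722]
(array([588.112618  , 177.4687579 , 141.40491861]), [0.8239486058059633, 1.4334832028927518, 0.8246736774652169])
```

```bash
python3 -m crank '[[[0.18,0.06,0.3,0,0,0,85],[0,0,0.7,0,0,0,85],[0,0,0.8,0,0,0,85],[0,0,0.7,0,0,0,85],[0,0,0.3,0,0,0,85],[0,0,0,0,0,0,85],[0,0,0,0,0,0,85],[0,0,0,0,0,0,15]]]' 40
python3 -m crank '[[[0,0,0,0,0,0,15],[0,0,0,0,0,0,15],[0,0,0,0,0,0,15],[0,0,0,0,0,0,15],[0,0,0,0,0,0,15],[0,0,0,0,0,0,15],[0,0,0,0,0,0,15],[0,0,0,0,0,0,15]]]' 40
python3 -c "
from rig import *;s=sense();print(s['eef_pos'],s['force'],s['grip_width'])"
```

```text
time_s: 15.75
eef_pos: [588.7, 178.5, 105.0]
ee_rot: [0.001, 0.124, 0.992, 0.0]
force: [0.5, 1.1, -0.7]
grip_width: 0.854
grip_force: 0.0
time_s: 16.55
eef_pos: [588.4, 178.2, 104.3]
ee_rot: [0.0, 0.124, 0.992, -0.0]
force: [-2.6, -3.0, 5.8]
grip_width: 0.267
grip_force: 39.6
[588.39464109 178.21778809 104.32140972] [-2.60987911 -3.01180231  5.80911275] 0.26700694678011727
```

```bash
cat > orb.py <<'E'
import sys,numpy as np
a0,st,n=map(float,sys.argv[1:4])
a=np.radians(a0-st*np.arange(int(n)+1));p=np.round(2*np.c_[-np.cos(a),np.sin(a)],2)
for d in np.diff(p,axis=0).round(2):print(list(d))
E
python3 orb.py -35.4 15 24
```

```text
[np.float64(0.36), np.float64(-0.38)]
[np.float64(0.44), np.float64(-0.28)]
[np.float64(0.5), np.float64(-0.15)]
[np.float64(0.52), np.float64(-0.02)]
[np.float64(0.51), np.float64(0.12)]
[np.float64(0.46), np.float64(0.24)]
[np.float64(0.38), np.float64(0.36)]
[np.float64(0.28), np.float64(0.44)]
[np.float64(0.15), np.float64(0.5)]
[np.float64(0.02), np.float64(0.52)]
[np.float64(-0.12), np.float64(0.51)]
[np.float64(-0.24), np.float64(0.46)]
[np.float64(-0.36), np.float64(0.38)]
[np.float64(-0.44), np.float64(0.28)]
[np.float64(-0.5), np.float64(0.15)]
[np.float64(-0.52), np.float64(0.02)]
[np.float64(-0.51), np.float64(-0.12)]
[np.float64(-0.46), np.float64(-0.24)]
[np.float64(-0.38), np.float64(-0.36)]
[np.float64(-0.28), np.float64(-0.44)]
[np.float64(-0.15), np.float64(-0.5)]
[np.float64(-0.02), np.float64(-0.52)]
[np.float64(0.12), np.float64(-0.51)]
[np.float64(0.24), np.float64(-0.46)]
```

```bash
python3 -m crank '[[[0.36,-0.38,0,0,0,0,15],[0.44,-0.28,0,0,0,0,15],[0.5,-0.15,0,0,0,0,15],[0.52,-0.02,0,0,0,0,15],[0.51,0.12,0,0,0,0,15],[0.46,0.24,0,0,0,0,15],[0.38,0.36,0,0,0,0,15],[0.28,0.44,0,0,0,0,15]]]' 40
python3 -c "
from rig import *;s=sense();print(s['eef_pos'],s['force'],s['grip_width'])"
```

```text
time_s: 17.35
eef_pos: [505.9, 206.9, 104.4]
ee_rot: [-0.001, 0.124, 0.992, -0.001]
force: [-0.7, -6.0, 4.4]
grip_width: 0.267
grip_force: 41.6
[505.94827197 206.87644425 104.35389301] [-0.67231497 -5.98501577  4.39742349] 0.2670688286178155
```

```bash
python3 -m crank '[[[0.15,0.5,0,0,0,0,15],[0.02,0.52,0,0,0,0,15],[-0.12,0.51,0,0,0,0,15],[-0.24,0.46,0,0,0,0,15],[-0.36,0.38,0,0,0,0,15],[-0.44,0.28,0,0,0,0,15],[-0.5,0.15,0,0,0,0,15],[-0.52,0.02,0,0,0,0,15]]]' 40
python3 -m crank '[[[-0.51,-0.12,0,0,0,0,15],[-0.46,-0.24,0,0,0,0,15],[-0.38,-0.36,0,0,0,0,15],[-0.28,-0.44,0,0,0,0,15],[-0.15,-0.5,0,0,0,0,15],[-0.02,-0.52,0,0,0,0,15],[0.12,-0.51,0,0,0,0,15],[0.24,-0.46,0,0,0,0,15]]]' 40
python3 - <<'E'
from cl import *
s,im=snap("scene","c6");print(s['eef_pos'],s['force'],s['wrist_torque'])
E
```

```text
time_s: 18.15
eef_pos: [572.3, 263.0, 104.2]
ee_rot: [-0.001, 0.124, 0.992, -0.001]
force: [-10.3, -10.6, 10.5]
grip_width: 0.269
grip_force: 42.1
time_s: 18.95
eef_pos: [589.2, 178.9, 104.4]
ee_rot: [0.002, 0.124, 0.992, 0.001]
force: [2.9, 4.8, 2.5]
grip_width: 0.271
grip_force: 41.2
[589.21049066 178.94059949 104.40770579] [2.94887558 4.78630186 2.52795566] [ 0.94390951 -0.35670595  0.02393792]
```

```bash
cat >> cl.py <<'E'
def cup():
    s=sense();im=capture("scene");m=mask(im,(58,50,30),(82,255,230))
    c=[b for b in blobs(m,100) if 150<b[1][0]<330 and 140<b[1][1]<260]
    b=max(c,key=lambda b:b[0][4]);A=np.array([556,215.4]);d=s['eef_pos'][:2]-A
    w=onz("scene",b[1],60)[:2];r=np.hypot(*d);u=d/r;t=np.array([u[1],-u[0]]);f=s['force'][:2]
    print("t",s['time_s'].__round__(2),"phi",np.degrees(np.arctan2(d[1],d[0])).round(1),"r",r.round(1),"Ft",(f@t).round(2),"Fr",(f@u).round(1),"Fz",s['force'][2].round(1),"cupY",(Y@w-163).round(2),"cupX",(X@w-491.5).round(2),b[0][4])
E
python3 - <<'E'
from cl import *
from scipy.optimize import least_squares
P=np.array([(505.95,206.9),(572.3,263.0),(589.2,178.9),(588.4,178.2)])
print(least_squares(lambda c:np.hypot(*(P-c).T)-50,[556,216]).x, least_squares(lambda c:np.hypot(*(P-c[:2]).T)-c[2],[556,216,50]).x)
cup()
E
python3 -m crank '[[[0.36,-0.38,0,0,0,0,15],[0.44,-0.28,0,0,0,0,15],[0.5,-0.15,0,0,0,0,15],[0.52,-0.02,0,0,0,0,15],[0.51,0.12,0,0,0,0,15],[0.46,0.24,0,0,0,0,15],[0.38,0.36,0,0,0,0,15],[0.28,0.44,0,0,0,0,15]]]' 40
python3 -c "
from cl import *;cup()"
```

```text
[555.32356791 215.79713028] [555.28537197 215.8371304   50.13823574]
t 19.0 phi -50.8 r 49.3 Ft 3.06 Fr -0.4 Fz 10.8 cupY -42.66 cupX -1.31 582
time_s: 19.85
eef_pos: [506.0, 206.9, 104.3]
ee_rot: [-0.001, 0.124, 0.992, -0.001]
force: [-1.1, -6.9, 5.4]
grip_width: 0.27
grip_force: 42.2
t 19.85 phi -170.3 r 50.8 Ft -6.6 Fr 2.3 Fz 5.4 cupY -49.63 cupX -0.84 574
```

```bash
sed -i 's/\[556,215.4\]/[555.3,215.8]/' cl.py; for a in "-155.4 7.5 8" "-215.4 4 40"; do python3 orb.py $a | sed 's/np.float64//g' | paste -sd' '; done
```

```text
[(0.09), (0.24)] [(0.06), (0.26)] [(0.03), (0.26)] [(-0.01), (0.26)] [(-0.04), (0.26)] [(-0.08), (0.25)] [(-0.1), (0.24)] [(-0.14), (0.22)]
[(-0.08), (0.11)] [(-0.1), (0.1)] [(-0.1), (0.1)] [(-0.1), (0.09)] [(-0.11), (0.09)] [(-0.12), (0.07)] [(-0.12), (0.07)] [(-0.13), (0.06)] [(-0.13), (0.05)] [(-0.14), (0.04)] [(-0.13), (0.03)] [(-0.14), (0.02)] [(-0.14), (0.01)] [(-0.14), (0.0)] [(-0.14), (-0.01)] [(-0.14), (-0.02)] [(-0.13), (-0.02)] [(-0.14), (-0.04)] [(-0.13), (-0.05)] [(-0.13), (-0.05)] [(-0.12), (-0.07)] [(-0.12), (-0.07)] [(-0.11), (-0.08)] [(-0.11), (-0.09)] [(-0.1), (-0.1)] [(-0.1), (-0.1)] [(-0.09), (-0.11)] [(-0.07), (-0.11)] [(-0.08), (-0.12)] [(-0.06), (-0.13)] [(-0.05), (-0.13)] [(-0.05), (-0.13)] [(-0.03), (-0.13)] [(-0.03), (-0.14)] [(-0.01), (-0.14)] [(-0.01), (-0.14)] [(0.0), (-0.14)] [(0.02), (-0.14)] [(0.02), (-0.14)] [(0.03), (-0.13)]
```

```bash
python3 -m crank '[[[0.12,0.22,0,0,0,0,15],[0.06,0.26,0,0,0,0,15],[0.03,0.26,0,0,0,0,15],[-0.01,0.26,0,0,0,0,15],[-0.04,0.26,0,0,0,0,15],[-0.08,0.25,0,0,0,0,15],[-0.1,0.24,0,0,0,0,15],[-0.14,0.22,0,0,0,0,15]]]' 40
python3 -c "
from cl import *;cup()"
python3 -m crank '[[[0,0,0,0,0,0,15],[0,0,0,0,0,0,15],[0,0,0,0,0,0,15],[0,0,0,0,0,0,15],[-0.08,0.11,0,0,0,0,15],[-0.1,0.1,0,0,0,0,15],[-0.1,0.1,0,0,0,0,15],[-0.1,0.09,0,0,0,0,15]]]' 40
python3 -c "
from cl import *;cup()"
```

```text
time_s: 20.7
eef_pos: [522.9, 254.0, 104.3]
ee_rot: [-0.0, 0.124, 0.992, -0.001]
force: [-2.5, -6.8, 8.0]
grip_width: 0.277
grip_force: 42.4
t 20.7 phi 130.3 r 50.1 Ft -6.28 Fr -3.5 Fz 8.0 cupY -56.39 cupX -1.51 572
time_s: 21.55
eef_pos: [533.9, 261.1, 104.3]
ee_rot: [-0.001, 0.124, 0.992, -0.001]
force: [-3.0, -6.8, 7.9]
grip_width: 0.266
grip_force: 42.6
t 21.55 phi 115.3 r 50.1 Ft -5.63 Fr -4.9 Fz 7.9 cupY -57.75 cupX -1.32 551
```

```bash
python3 -m crank '[[[0,0,0,0,0,0,15],[0,0,0,0,0,0,15],[0,0,0,0,0,0,15],[0,0,0,0,0,0,15],[-0.11,0.09,0,0,0,0,15],[-0.12,0.07,0,0,0,0,15],[-0.12,0.07,0,0,0,0,15],[-0.13,0.06,0,0,0,0,15]]]' 40
python3 -c "
from cl import *;cup()"
python3 -m crank '[[[0,0,0,0,0,0,15],[0,0,0,0,0,0,15],[0,0,0,0,0,0,15],[0,0,0,0,0,0,15],[-0.13,0.05,0,0,0,0,15],[-0.14,0.04,0,0,0,0,15],[-0.13,0.03,0,0,0,0,15],[-0.14,0.02,0,0,0,0,15]]]' 40
python3 -c "
from cl import *;cup()"
```

```text
time_s: 22.4
eef_pos: [547.1, 265.2, 104.3]
ee_rot: [-0.001, 0.124, 0.992, -0.001]
force: [-3.4, -6.1, 9.2]
grip_width: 0.274
grip_force: 42.6
t 22.4 phi 99.5 r 50.0 Ft -4.41 Fr -5.5 Fz 9.2 cupY -59.49 cupX -1.72 561
time_s: 23.25
eef_pos: [560.7, 265.5, 104.3]
ee_rot: [-0.001, 0.124, 0.992, -0.001]
force: [-6.1, -3.3, 10.4]
grip_width: 0.269
grip_force: 42.7
t 23.25 phi 83.8 r 50.0 Ft -5.66 Fr -4.0 Fz 10.4 cupY -60.71 cupX -1.87 543
```

```bash
python3 -m crank '[[[0,0,0,0,0,0,15],[0,0,0,0,0,0,15],[0,0,0,0,0,0,15],[0,0,0,0,0,0,15],[-0.14,0.01,0,0,0,0,15],[-0.14,0,0,0,0,0,15],[-0.14,-0.01,0,0,0,0,15],[-0.14,-0.02,0,0,0,0,15]]]' 40
python3 -c "
from cl import *;cup()"
```

```text
time_s: 24.1
eef_pos: [574.0, 262.1, 104.3]
ee_rot: [-0.002, 0.124, 0.992, -0.0]
force: [-7.0, -1.3, 8.8]
grip_width: 0.267
grip_force: 42.7
t 24.1 phi 68.0 r 50.0 Ft -6.0 Fr -3.8 Fz 8.8 cupY -62.6 cupX -1.93 542
```

```bash
python3 -m crank '[[[0,0,0,0,0,0,15],[0,0,0,0,0,0,15],[0,0,0,0,0,0,15],[0,0,0,0,0,0,15],[-0.13,-0.02,0,0,0,0,15],[-0.14,-0.04,0,0,0,0,15],[-0.13,-0.05,0,0,0,0,15],[-0.13,-0.05,0,0,0,0,15]]]' 40
python3 -c "
from cl import *;cup()"
```

```text
time_s: 24.95
eef_pos: [585.8, 255.3, 104.3]
ee_rot: [-0.002, 0.124, 0.992, 0.0]
force: [-7.2, 0.5, 8.7]
grip_width: 0.269
grip_force: 42.7
t 24.95 phi 52.3 r 50.0 Ft -6.0 Fr -4.0 Fz 8.7 cupY -63.93 cupX -2.55 528
```

```bash
python3 -m crank '[[[0,0,0,0,0,0,15],[0,0,0,0,0,0,15],[0,0,0,0,0,0,15],[0,0,0,0,0,0,15],[-0.12,-0.07,0,0,0,0,15],[-0.12,-0.07,0,0,0,0,15],[-0.11,-0.08,0,0,0,0,15],[-0.11,-0.09,0,0,0,0,15]]]' 40
python3 -c "
from cl import *;cup()"
```

```text
time_s: 25.8
eef_pos: [595.3, 245.6, 104.3]
ee_rot: [-0.001, 0.124, 0.992, 0.001]
force: [-5.8, 3.5, 6.9]
grip_width: 0.269
grip_force: 42.5
t 25.8 phi 36.7 r 49.9 Ft -6.28 Fr -2.6 Fz 6.9 cupY -65.02 cupX -2.24 524
```

```bash
python3 -m crank '[[[0,0,0,0,0,0,15],[0,0,0,0,0,0,15],[0,0,0,0,0,0,15],[0,0,0,0,0,0,15],[-0.1,-0.1,0,0,0,0,15],[-0.1,-0.1,0,0,0,0,15],[-0.09,-0.11,0,0,0,0,15],[-0.07,-0.11,0,0,0,0,15]]]' 40
python3 -c "
from cl import *;cup()"
```

```text
time_s: 26.65
eef_pos: [602.0, 233.4, 104.4]
ee_rot: [-0.0, 0.124, 0.992, 0.001]
force: [-1.5, 6.4, 5.6]
grip_width: 0.27
grip_force: 42.3
t 26.65 phi 20.7 r 49.9 Ft -6.54 Fr 0.9 Fz 5.6 cupY -66.35 cupX -2.85 514
```

```bash
cat >> cl.py <<'E'
def track(f):
    cup();im=capture("scene");cv2.imwrite(f"pics/{f}.png",im)
    m=mask(im,(58,50,30),(82,255,230));b=max([b for b in blobs(m,100) if 150<b[1][0]<330 and 140<b[1][1]<260],key=lambda b:b[0][4])[0]
    k=m[b[1]:b[1]+13,b[0]-2:b[0]+b[2]+2];c=cv2.moments(k,True);print(b,"top",onz("scene",(b[0]-2+c['m10']/c['m00'],b[1]+c['m01']/c['m00']),100)[:2]@Y-163)
E
python3 -c "
from cl import *;track('t0')"
python3 -m crank '[[[0,0,0,0,0,0,15],[0,0,0,0,0,0,15],[0,0,0,0,0,0,15],[0,0,0,0,0,0,15],[0,0,0,0,0,0,15],[-0.08,-0.12,0,0,0,0,15],[-0.06,-0.13,0,0,0,0,15],[-0.05,-0.13,0,0,0,0,15]]]' 40
python3 -c "
from cl import *;track('t1')"
```

```text
t 26.7 phi 19.8 r 49.9 Ft -4.0 Fr -0.3 Fz 6.0 cupY -66.61 cupX -2.97 512
[235, 183, 22, 32, 510] top -70.99419684232092
time_s: 27.6
eef_pos: [604.6, 223.1, 104.4]
ee_rot: [0.0, 0.124, 0.992, 0.001]
force: [1.4, 5.8, 4.3]
grip_width: 0.269
grip_force: 42.2
t 27.6 phi 8.4 r 49.8 Ft -5.5 Fr 2.3 Fz 4.3 cupY -67.67 cupX -3.46 504
[235, 183, 22, 32, 507] top -72.24820536510343
```

```bash
python3 -m crank '[[[0,0,0,0,0,0,15],[0,0,0,0,0,0,15],[0,0,0,0,0,0,15],[0,0,0,0,0,0,15],[-0.05,-0.13,0,0,0,0,15],[-0.03,-0.13,0,0,0,0,15],[-0.03,-0.14,0,0,0,0,15],[-0.01,-0.14,0,0,0,0,15]]]' 40
python3 -c "
from cl import *;track('t2')"; python3 orb.py -363.4 4 30| sed 's/np.float64//g' | paste -sd' '
```

```text
time_s: 28.5
eef_pos: [604.7, 208.9, 104.5]
ee_rot: [0.001, 0.124, 0.992, 0.001]
force: [3.1, 6.0, 4.4]
grip_width: 0.267
grip_force: 42.2
t 28.5 phi -7.9 r 49.9 Ft -6.34 Fr 2.3 Fz 4.4 cupY -68.88 cupX -3.61 498
[234, 183, 22, 32, 496] top -73.4749465208518
[(0.02), (-0.14)] [(0.02), (-0.14)] [(0.03), (-0.13)] [(0.04), (-0.13)] [(0.05), (-0.13)] [(0.06), (-0.13)] [(0.07), (-0.12)] [(0.08), (-0.12)] [(0.08), (-0.11)] [(0.1), (-0.1)] [(0.1), (-0.1)] [(0.1), (-0.09)] [(0.11), (-0.09)] [(0.12), (-0.07)] [(0.12), (-0.07)] [(0.13), (-0.06)] [(0.13), (-0.05)] [(0.14), (-0.04)] [(0.13), (-0.03)] [(0.14), (-0.02)] [(0.14), (-0.01)] [(0.14), (0.0)] [(0.14), (0.01)] [(0.14), (0.02)] [(0.13), (0.02)] [(0.14), (0.04)] [(0.13), (0.05)] [(0.13), (0.05)] [(0.12), (0.07)] [(0.12), (0.07)]
```

```bash
python3 -m crank '[[[0,0,0,0,0,0,15],[0,0,0,0,0,0,15],[0,0,0,0,0,0,15],[0,0,0,0,0,0,15],[0,0,0,0,0,0,15],[-0.01,-0.14,0,0,0,0,15],[0,-0.14,0,0,0,0,15],[0.02,-0.14,0,0,0,0,15]]]' 40
python3 -c "
from cl import *;track('t3')"
```

```text
time_s: 29.4
eef_pos: [602.1, 198.7, 104.4]
ee_rot: [0.001, 0.124, 0.992, 0.001]
force: [6.7, 7.1, 3.9]
grip_width: 0.267
grip_force: 42.1
t 29.4 phi -20.0 r 49.9 Ft -8.94 Fr 3.9 Fz 3.9 cupY -69.03 cupX -3.28 497
[234, 183, 22, 32, 496] top -73.50906820416664
```

The cup has stopped moving, and the drag has risen by about 2.9 N, meaning roughly 20 N of clamping. The jaw travel past contact (about 2 mm) agrees. I'm letting go and withdrawing straight up.

```bash
python3 -m crank '[[[0,0,0,0,0,0,15],[0,0,0,0,0,0,15],[0,0,0,0,0,0,15],[0,0,0,0,0,0,85],[0,0,0,0,0,0,85],[0,0,0,0,0,0,85],[0,0,0,0,0,0,85],[0,0,0,0,0,0,85]]]' 40
python3 -m crank '[[[0,0,0,0,0,0,85],[0,0,0,0,0,0,85],[0,0,-0.2,0,0,0,85],[0,0,-0.8,0,0,0,85],[0,0,-1,0,0,0,85],[0,0,-1,0,0,0,85],[0,0,-1,0,0,0,85],[0,0,-0.5,0,0,0,85]]]'
python3 - <<'E'
from cl import *
track('t4');s,im=snap("wrist","w9")
b=max(blobs(mask(im,(0,150,60),(8,255,255)),100),key=lambda b:b[0][4]);print(b,s['eef_pos'],s['force'])
g=onz("wrist",(b[0][0]+b[0][2]/2,b[0][1]+b[0][3]-20),142,s)[:2];print("grip~",g)
print([ (b,onz("scene",b[1],60).round()) for b in blobs(mask(cv2.imread('pics/t4.png'),(0,170,80),(6,255,255)))])
E
```

```text
time_s: 30.3
eef_pos: [601.3, 197.7, 103.8]
ee_rot: [-0.0, 0.124, 0.992, -0.0]
force: [0.4, -0.5, 0.5]
grip_width: 0.996
grip_force: 0.0
time_s: 31.1
eef_pos: [602.0, 197.8, 219.3]
ee_rot: [0.002, 0.124, 0.992, 0.0]
force: [-0.0, -0.2, 0.9]
grip_width: 0.994
grip_force: 0.0
t 31.1 phi -21.0 r 50.1 Ft 0.18 Fr 0.0 Fz 0.9 cupY -69.3 cupX -3.4 496
[234, 183, 22, 32, 495] top -73.81859974641924
([246, 171, 34, 47, 1253], [262.7, 194.2]) [602.02329242 197.82472364 218.25076182] [ 0.00144646 -0.41877171 -0.06353654]
grip~ [598.90845532 199.10660779]
[(([323, 164, 8, 15, 71], [326.5, 171.0]), array([569., 236.,  60.]))]
```

```bash
python3 -c "
from rig import *;print(finish_job())"
```

```text
the job is handed in; nothing more can be done
None
```

The green cup stands upright in the clamp, held against the V rest at roughly 20 N by my estimate from crank drag and jaw travel. The robot has let go and is clear, and I handed the job in at about 31 s; I don't have the verdict.

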